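Open the articulator and show the fitted implant post

ROBOT

A 7-joint arm with a two-finger parallel gripper is mounted at the origin on a cart in front of the work surface, level with it; the furniture and walls round the work are solid. World frame = base frame: x ahead of the robot, y to its left, z up, the work surface at z = 0. Lengths are in m, angles in degrees, forces in N, time in s.
With the tool pointing down it reaches from about 0.4 to 0.875 m from the base axis. Payload 19.3 kg.
Tool frame: the origin (TCP) lies between the finger pads, 19 mm behind the fingertips; this is the grasp point; z points along the fingers, y is the line along which they close (so a half turn about z gives the same grasp; the last joint's range is limited). The gripper opens to 85 mm and grips with 20 to 120 N. Pads are 22 mm wide; open, the fingers measure 114 mm over their backs; the gripper's body (76 mm by 85 mm) begins 54 mm behind the grasp point. The pads swing forward as they close: fully open they stand 13 mm farther back than shut.
Start: joints at [-74.381, 29.874, -2.08, 91.645, 1.215, 58.505, -6.463], TCP at [0.21, 0.589, 0.25] pointing down, gripper open.
Joint ranges: [-166.77, 166.77], [-17.47, 122.26], [-85.68, 81.53], [9.62, 139.38], [-72.42, 252.41], [9.2, 110.78], [-144.41, 144.41]. Speed limits (degrees/s): [108.29, 108.29, 136.94, 136.94, 172.46, 172.46, 172.46].

INTERFACE

Orientations are given as [roll, pitch, yaw] about the fixed x, y, z axes, in that order (R = Rz(yaw) Ry(pitch) Rx(roll)).
In Python, from workcell import r gives the robot as it stands.
- The arm moves only by the tool step_arm, never from a script. Its argument "series" is a list of rows, each a list of 4 numbers: the shift along the tool's x, y, z in mm, then the turn about the tool's z in units of 6 degrees (1.0 is 6 degrees). In form: [[dx, dy, dz, turn], ...]. A call has 1 to 10 rows; each row shifts and turns the commanded pose from where the row before left it, along the tool's axes as they then stand; what a row does not reach is not made up. A row lasts 1/12 s, in which the tool goes at most 41.7 mm and 7.16 degrees, less where a joint would pass 70% of its speed; a pose out of reach is approached as far as the arm can. A call is refused whole if a number of a shift passes 41.7 or a number of a turn 1, either way. A call with a gripper value outside its range is refused whole. "hand" is the opening, from 0 (shut) to 1 (fully open), set as the call begins (left out, the last holds). The fingers move at their own pace and stop on an object; "force" is the grip in N (left out, the last holds). Time passes only in rows, so rows that do not move let the fingers close. It gives the time, the measured TCP pose, the force, the opening and the grip force at its end, in the units of the state.
- r.get_obs(): the state, without advancing time (a new reading comes with each control period).
- r.grab_frame(name): name is "scene" or "top" or "wrist"; returns a dict with "image" (400x640x3 uint8, red, green, blue), "vertical_fov" (degrees; the focal length in pixels is half the picture's height over the tangent of half this angle, whatever the lens; pixels are square), "cx", "cy" (the principal point, pixels), "R" (3x3) and "t" (3): a world point X has camera coordinates R X + t. Camera axes: x right, y down, z forward; pixel columns grow to the right and rows downward; lengths in m; the calibration is good to about 2 mm. The wrist camera is an equidistant fisheye: a pixel r from the principal point sees the ray r / f radians off the axis. A picture is of the moment at which its call begins. There is no depth.
- r.job_done(): hands the job in; it is judged then, once.
The state is a dict: "t": time; "q": joint angles; "joint_velocities": joint speeds; "joint_torque": joint torques, N m; "tcp_pos": TCP position; "eef_rot": TCP orientation; "ft_force": force on the tool from outside, world axes, zero at the start; "ft_torque": the same for the moment, N m; "finger_gap": opening from 0.0 (shut) to 1.0 (fully open); "grasp_force": force on a finger pad.
Only numpy, scipy, OpenCV 4.12 (cv2) and the standard library are available. Lean on these libraries where they do the work, as an engineer would, in place of code of your own. Each camera call takes 0.05 s, during which the arm holds its last target. There are 200 camera calls.

TASK

The articulator on the bench is shut. With closed fingertips push the upper end of its front pin gently backwards, without gripping it, until the upper frame tips over and rests on its back stop, so that the toothless lower cast lies open. Then point at the one implant on that cast that carries the tall metal post (the other three have flat caps): hold the fingertips about 1 cm straight above the post without touching anything, for at least two seconds, and finish still pointing there. Leave the other things on the bench where they are.

Things in the scene. Friction and masses are not known exactly. Their poses are not given: they have to be found in the camera images.
- articulator: fixed metal base of a dental articulator, 145 mm long, 138 mm wide. Origin on the bench under its middle; its -x axis points to its front (the pin), +x to its rear (hinge columns at x = +55, y = +-50 mm, 128 mm high), z up. Its direction on the bench varies. Tall fixed machines stand behind it, from about x = 0.54 m on, up to 0.45 m high: keep the wrist clear of them
- hinge (a point): middle of the hinge axis of the upper frame: 115 mm above the bench, 55 mm behind the articulator's origin; axis level, along the articulator's y
- upper_frame (a joint): angle of the upper frame (a metal plate with the pin and an upper plaster cast with teeth, about 0.35 kg in all): 0 shut, 2.5 rad open on the back stop. It swings up and back over the hinge; its weight pulls it shut below 1.45 rad and open above 1.75, in between the hinge's light friction holds it
- pin_top (a point): top end of the steel front pin, which moves with the upper frame. When shut the pin is upright, its top 185 mm above the bench, 117 mm in front of the hinge axis; 8 mm square, free for the top 54 mm above a 28 x 24 mm clamp block. About 6 N on its front side, 20 mm below the top, swings the frame. With the frame open the pin's foot is its highest point, 255 mm up
- post: the implant with the tall post: a steel-grey upright tube 5 mm thick, 11 mm high, on one of the four implant places of the lower cast (varies). Origin at its foot on the ridge, z up; hidden under the upper frame until that is open
- post_top (a point): centre of the top end of the post, 66 mm above the bench
- cap_1: flat round healing cap on another implant, 6 mm wide, 3 mm high; not to be pointed at
- cap_2: flat healing cap like cap_1, on another implant
- cap_3: flat healing cap like cap_1, on another implant
- lower_cast: toothless lower plaster cast, fixed on the articulator's base; same origin and axes as the articulator. Its horseshoe ridge is 55 mm above the bench and holds four implants, at x, y = (-18, +-23.5) and (-42.5, +-11) mm
- denture_flask: brass denture flask, 64 x 76 x 58 mm, bystander
- spare_cast: loose green cast with teeth, 65 x 72 x 32 mm, bystander
- bur_tin: flat round tin, 58 mm wide, 22 mm high, bystander
- spatula: plaster spatula with wooden handle, 200 mm long, 17 mm high, bystander
- pin_back: rear half (towards the hinge) of the upper 54 mm of the front pin, with scale marks; pressed by the fingers only if the pin is gripped. Origin on the hinge axis, moves with the upper frame

How it is judged:
By the outcome, as a careful person would: the job done as asked, in the order asked, and still so for the second after the job is handed in, with the robot touching nothing.
It also fails if it takes over 62 s, if anything falls off the work surface, if the arm or the gripper's body presses on something with over 40 N, if the wrist force passes 120 N, or if a joint passes its speed limit or range.

## Working session

There is one attempt and no reset: what is moved stays moved. The work goes in short steps, Python scripts to look and compute and a tool call to move; the robot and the scene stay as the last step left them, time stands still between calls to the robot, and variables do not carry over. Pictures are saved under pics/ and viewed, at most 10 in all, crops included, and the job is handed in when it is done.

Besides the shell and the picture viewer there is one more tool, called after "Emit:" as a command line: name --pt "numbers of a row" for each row, then --argument value for the rest. step_arm: Moves the arm, as the interface text tells. Its arguments: {"type":"object","properties":{"series":{"type":"array"},"hand":{"type":"number"},"force":{"type":"number"}},"required":["series"]}

```bash
mkdir -p pics
cat > h.py <<'E'
import numpy as np, cv2, pickle
from workcell import r
def grab(n,f):
    d=r.grab_frame(n); cv2.imwrite(f'pics/{f}.png',np.array(d['image'])[:,:,::-1]); pickle.dump(d,open(f'pics/{f}.pkl','wb')); return d
def ray(d,u,v):
    f=200/np.tan(np.radians(d['vertical_fov'])/2); R=np.array(d['R']); t=np.array(d['t'])
    k=R.T@np.array([(u-d['cx'])/f,(v-d['cy'])/f,1]); return -R.T@t,k
def onz(d,u,v,z):
    o,k=ray(d,u,v); return o+k*(z-o[2])/k[2]
def proj(d,X):
    f=200/np.tan(np.radians(d['vertical_fov'])/2); c=np.array(d['R'])@np.array(X)+np.array(d['t']); return c[0]/c[2]*f+d['cx'],c[1]/c[2]*f+d['cy']
def tri(a,b):
    (o,k),(p,m)=a,b; s=np.linalg.lstsq(np.c_[k,-m],p-o,rcond=None)[0]; A=o+s[0]*k;B=p+s[1]*m; return (A+B)/2,np.linalg.norm(A-B)
E
python3 - <<'E'
from h import *
for n in('top','scene'):
    d=grab(n,n+'1'); print(n,d['vertical_fov'],d['cx'],d['cy'],-np.array(d['R']).T@np.array(d['t']))
    print(np.round(d['R'],2))
print(r.get_obs())
a=cv2.imread('pics/top1.png')
E
```

```text
top 43.98791102066862 327.85996035761195 201.98641190197583 [0.26827957 0.04161642 1.45060723]
[[ 0.02 -1.    0.01]
 [-0.99 -0.02 -0.15]
 [ 0.15 -0.01 -0.99]]
scene 42.8639413084454 318.1931339570305 195.15529973746646 [-0.44632496 -0.78957799  0.79651752]
[[ 0.66 -0.75 -0.03]
 [-0.37 -0.29 -0.88]
 [ 0.66  0.59 -0.47]]
{'t': 0.1, 'q': array([-74.3807941 ,  29.90644946,  -2.08244342,  91.66977257,
         1.21343187,  58.50321638,  -6.46196633]), 'joint_velocities': array([-0.01806181, -0.23891975,  0.02442434, -0.2028061 ,  0.09120461,
       -0.04851517, -0.00430631]), 'joint_torque': array([ 3.35329867e-03, -9.28479624e+01,  1.98364198e+00, -3.70530009e+01,
        1.80919643e-02,  5.39591303e-03, -6.91368678e-05]), 'tcp_pos': array([0.21000507, 0.58837228, 0.24948   ]), 'eef_rot': array([-1.79942597e+02,  2.37185161e-03,  1.60359238e+02]), 'ft_force': array([0.32614369, 0.4664024 , 0.78390014]), 'ft_torque': array([-0.05503019,  0.01534253, -0.00555888]), 'grasp_force': 0.0, 'finger_gap': 1.0007623445065383}
```

View pics/top1.png

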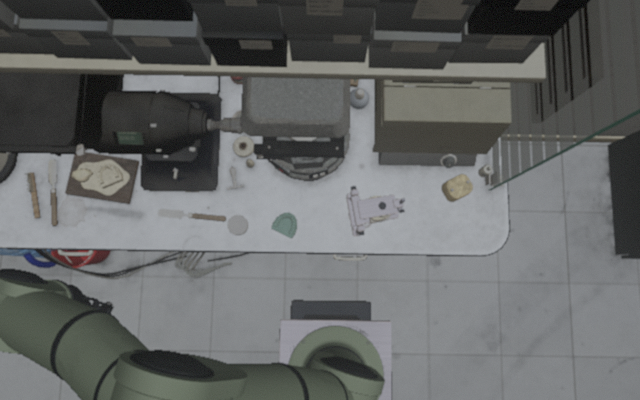

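View pics/scene1.png

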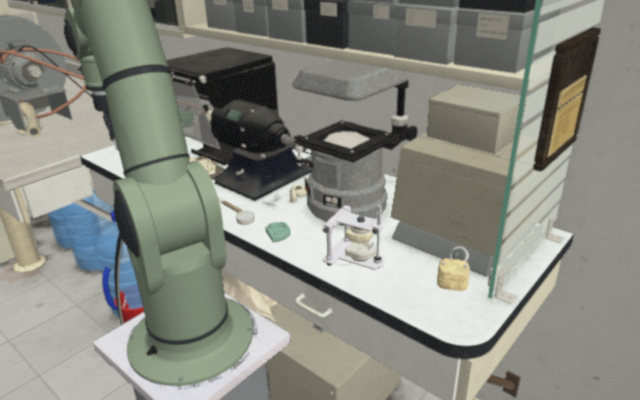

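The top view shows the articulator near (378,208). Its hinge bar is on the left (col ~354) and its pin end on the right (~402,205), so the front faces about world -y. I'll zoom in on both views.

Run:
```python
import cv2,numpy as np
a=cv2.imread('pics/top1.png')[175:245,335:420]; b=cv2.imread('pics/scene1.png')[200:275,315:390]
f=lambda x:cv2.resize(x,(400,400*x.shape[0]//x.shape[1]),interpolation=cv2.INTER_CUBIC)
a=f(a);b=f(b);h=max(a.shape[0],b.shape[0]);o=np.zeros((h,800,3),np.uint8);o[:a.shape[0],:400]=a;o[:b.shape[0],400:]=b
cv2.imwrite('pics/z1.png',o)
```

```text
(no output)
```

View pics/z1.png

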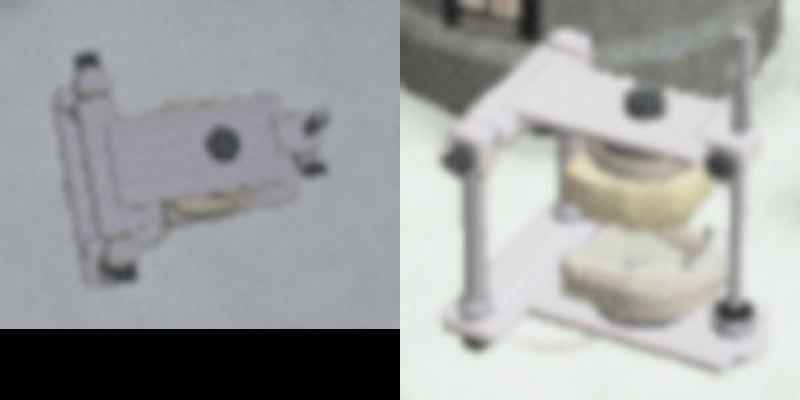

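Zoom shows: pin top in the scene view at about (379.3,206), in top at ~(402.6,201). Hinge knobs in top at ~(353.5,188) and (360,232).

Run:
```python
from h import *
t=pickle.load(open('pics/top1.pkl','rb'));s=pickle.load(open('pics/scene1.pkl','rb'))
T=lambda x,y:(335+x*.2125,175+y*.2125); S=lambda x,y:(315+(x-400)*.1875,200+y*.1875)
P=onz(s,*S(743,30),.185); print('pin scene',P,'top',onz(t,*T(318,122),.185), tri(ray(s,*S(743,30)),ray(t,*T(318,122))))
k1=onz(t,*T(87,62),.115);k2=onz(t,*T(120,270),.115);print('knobs',k1,k2,np.linalg.norm(k1-k2),(k1+k2)/2)
print('scene knob',onz(s,*S(460,160),.115))
kn=tri(ray(s,*S(645,103)),ray(t,*T(223,144)));print('plate knob',kn)
# base front edge corners at z~.0.01 in scene
for p in((722,368),(765,345),(450,325)):print('base',onz(s,*S(*p),.008))
# column feet
print('col foot',onz(s,*S(472,305),.02),onz(s,*S(568,212),.02))
# test hypotheses: project pin top/hinge
m=(k1+k2)/2
for nm,q in(('pin',P),):
    v=(m-P)[:2];print('dist',np.linalg.norm(v),np.degrees(np.arctan2(v[1],v[0])))
```

```text
pin scene [ 0.47213417 -0.16955808  0.185     ] top [ 0.46768169 -0.16277908  0.185     ] (array([ 0.47056925, -0.16603768,  0.18350525]), np.float64(0.007837697453870312))
knobs [ 0.51165611 -0.039505    0.115     ] [ 0.3905321  -0.05952547  0.115     ] 0.122767438957125 [ 0.45109411 -0.04951523  0.115     ]
scene knob [ 0.38896635 -0.0668584   0.115     ]
plate knob (array([ 0.46372268, -0.11825438,  0.13052041]), np.float64(0.0034804533707690267))
base [ 0.45302388 -0.17706277  0.008     ]
base [ 0.48186877 -0.18239522  0.008     ]
base [ 0.39725714 -0.05075567  0.008     ]
col foot [ 0.40438697 -0.05939118  0.02      ] [ 0.50124606 -0.04389459  0.02      ]
dist 0.12187275617006965 99.94132532035437
```

Emit:
step_arm --pt "0 0 0 1" --pt "0 0 0 1" --pt "0 0 0 1" --pt "0 0 0 1" --pt "0 0 0 1" --pt "0 0 0 1" --pt "0 0 0 1" --pt "0 0 0 1" --pt "0 0 0 1" --pt "0 0 0 1" --hand 0 --force 40

```text
t: 0.93
tcp_pos: [0.21, 0.5885, 0.2497]
eef_rot: [-180.0, 0.0, 100.1]
ft_force: [0.5, 0.0, 0.1]
finger_gap: 0.0
grasp_force: 0.0
```

Emit:
step_arm --pt "-15 6 -2 0.2" --pt "-25 11 -2 0" --pt "-27 11 -2 0" --pt "-27 11 -2 0" --pt "-27 11 -2 0" --pt "-27 11 -2 0" --pt "-27 11 0 0" --pt "-27 11 0 0" --pt "-27 11 0 0" --pt "-27 11 0 0"

```text
t: 1.77
tcp_pos: [0.3552, 0.3514, 0.2619]
eef_rot: [-180.0, 0.0, 99.2]
ft_force: [-0.1, -0.2, 0.1]
finger_gap: -0.006
grasp_force: 0.0
```

Emit:
step_arm --pt "-27 3 0 0" --pt "-27 3 0 0" --pt "-27 3 0 0" --pt "-27 3 0 0" --pt "-27 3 0 0" --pt "-27 3 0 0" --pt "-27 3 0 0" --pt "-27 3 0 0" --pt "-27 3 0 0" --pt "-27 3 0 0"

```text
t: 2.6
tcp_pos: [0.4274, 0.0897, 0.262]
eef_rot: [-180.0, -0.0, 99.2]
ft_force: [1.4, -0.3, 0.0]
finger_gap: -0.006
grasp_force: 0.0
```

Emit:
step_arm --pt "-27 0 0 0" --pt "-27 0 0 0" --pt "-27 0 0 0" --pt "-27 0 0 0" --pt "-27 0 0 0" --pt "-27 0 0 0" --pt "-27 0 0 0" --pt "-27 0 0 0" --pt "-27 0 0 0" --pt "-27 0 0 0"

```text
t: 3.43
tcp_pos: [0.4703, -0.1769, 0.2619]
eef_rot: [-180.0, -0.0, 99.2]
ft_force: [-0.5, 0.9, -0.1]
finger_gap: 0.003
grasp_force: 0.0
```

Emit:
step_arm --pt "-20 0 0 0" --pt "-9 0 0 0" --pt "0 0 0 0" --pt "0 0 0 0"

```text
t: 3.77
tcp_pos: [0.4747, -0.2037, 0.2617]
eef_rot: [-180.0, -0.0, 99.1]
ft_force: [-0.4, 0.8, -0.3]
finger_gap: 0.003
grasp_force: 0.0
```

Run:
```python
from h import *
d=grab('wrist','w1'); s=grab('scene','s2')
o=r.get_obs(); print(o['tcp_pos'],o['eef_rot'],o['ft_force'])
a=np.array(d['image'])[:,:,::-1]; b=np.array(s['image'])[170:290,300:460,::-1]
cv2.imwrite('pics/z2.png',np.hstack([cv2.resize(a,(480,300)),cv2.resize(b,(320,240)).repeat(1,0)[:240] if 0 else cv2.copyMakeBorder(cv2.resize(b,(320,240)),0,60,0,0,0)]))
```

```text
[ 0.47495113 -0.2029225   0.26188121] [-1.79987769e+02 -3.85368633e-02  9.92284742e+01] [ 0.63020816  0.22956282 -0.77369103]
```

View pics/z2.png

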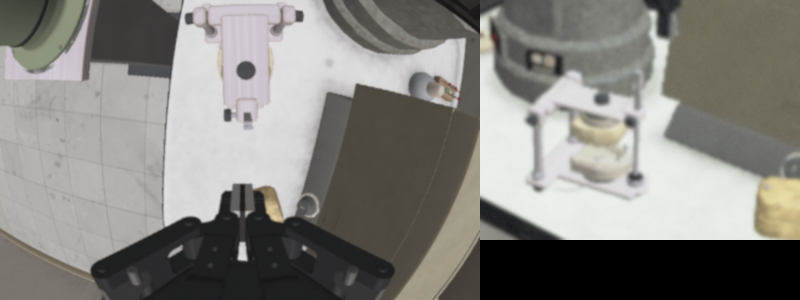

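The wrist view shows the shut articulator aligned with the tool, with the pin at about (247,115–128) in the half-size picture. The fingers at (243,190) are in line with it.

```bash
cat >> h.py <<'E'
def fray(d,u,v):
    f=200/np.tan(np.radians(d['vertical_fov'])/2); x,y=u-d['cx'],v-d['cy']; q=np.hypot(x,y); a=q/f
    R=np.array(d['R']); k=R.T@np.array([np.sin(a)*x/q,np.sin(a)*y/q,np.cos(a)]); return -R.T@np.array(d['t']),k
def fonz(d,u,v,z):
    o,k=fray(d,u,v); return o+k*(z-o[2])/k[2]
E
python3 - <<'E'
from h import *
d=pickle.load(open('pics/w1.pkl','rb')); c=4/3
print('cam',-np.array(d['R']).T@np.array(d['t']),d['vertical_fov'])
for p in((245,113),(251,113),(245,129),(251,129)): print(fonz(d,p[0]*c,p[1]*c,.185))
kl,kr=fonz(d,189*c,17*c,.115),fonz(d,299*c,15*c,.115); print('hinge knobs',kl,kr,(kl+kr)/2)
im=np.array(d['image'])[:,:,::-1]; cv2.imwrite('pics/z3.png',cv2.resize(im[110:290,270:390],(480,600)[::1] if 0 else (400,600),interpolation=cv2.INTER_CUBIC))
E
```

```text
cam [ 0.46134238 -0.12649975  0.38587275] 65.70646984690485
[ 0.4688635 -0.1566369  0.185    ]
[ 0.47402575 -0.15578911  0.185     ]
[ 0.47119008 -0.17078778  0.185     ]
[ 0.47643632 -0.16993264  0.185     ]
hinge knobs [ 0.38862257 -0.06233893  0.115     ] [ 0.51451259 -0.03896777  0.115     ] [ 0.45156758 -0.05065335  0.115     ]
```

View pics/z3.png

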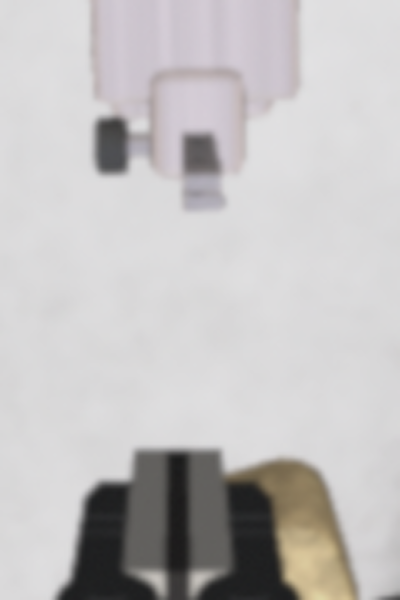

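Emit:
step_arm --pt "0 2 10 -0.15" --pt "0 2 12 0" --pt "0 0 12 0" --pt "0 0 12 0" --pt "0 0 12 0" --pt "0 0 12 0" --pt "0 0 8 0" --pt "0 0 5 0" --pt "0 0 0 0" --pt "0 0 0 0"

```text
t: 4.7
tcp_pos: [0.479, -0.2033, 0.1791]
eef_rot: [-180.0, -0.0, 100.1]
ft_force: [-0.1, 0.2, 0.1]
finger_gap: -0.001
grasp_force: 0.0
```

Emit:
step_arm --pt "5 0 0 0" --pt "5 0 0 0" --pt "3 0 0 0" --pt "2 0 0 0" --pt "1 0 0 0" --pt "0 0 0 0"

```text
t: 5.2
tcp_pos: [0.4761, -0.1875, 0.1791]
eef_rot: [180.0, -0.0, 100.1]
ft_force: [0.4, -0.8, -0.2]
finger_gap: 0.003
grasp_force: 0.0
```

Emit:
step_arm --pt "2 0 0 0" --pt "1 0 0 0" --pt "0 0 0 0"

```text
t: 5.45
tcp_pos: [0.4755, -0.1847, 0.179]
eef_rot: [-180.0, -0.0, 100.1]
ft_force: [-0.5, 1.2, 0.6]
finger_gap: 0.002
grasp_force: 0.0
```

Run:
```python
from h import *
d=grab('wrist','w2'); s=grab('scene','s3')
o=r.get_obs(); print(o['tcp_pos'],o['eef_rot'],o['ft_force'])
a=np.array(d['image'])[90:290,230:430,::-1]; b=np.array(s['image'])[130:270,310:450,::-1]
cv2.imwrite('pics/z4.png',np.hstack([cv2.resize(x,(400,400),interpolation=2) for x in(a,b)]))
```

```text
[ 0.47557287 -0.18488411  0.17900531] [-1.79999097e+02  3.35417599e-03  1.00052553e+02] [ 0.0429707  -0.13494818 -0.66976348]
```

View pics/z4.png

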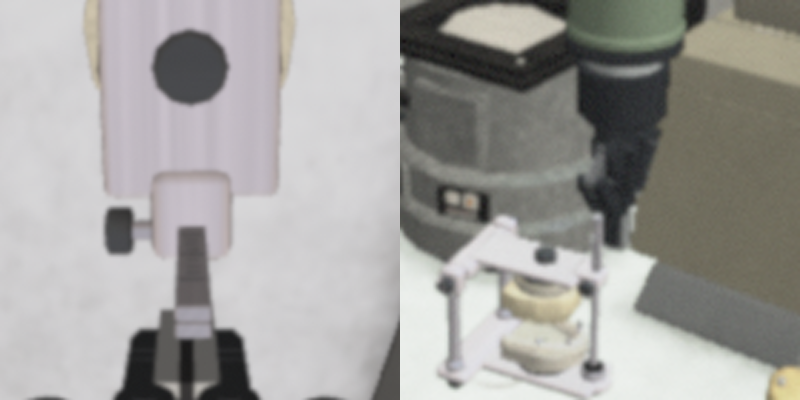

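The fingers are centred on the pin's front face, almost touching it, and the wrist is clear of the box. I'll creep on until contact.

Emit:
step_arm --pt "1 0 0 0" --pt "1 0 0 0" --pt "0 0 0 0"

```text
t: 5.8
tcp_pos: [0.4752, -0.1827, 0.179]
eef_rot: [-180.0, -0.0, 100.1]
ft_force: [-0.0, 0.3, -0.1]
finger_gap: 0.001
grasp_force: 0.0
```

Emit:
step_arm --pt "1 0 0 0" --pt "1 0 0 0" --pt "0 0 0 0"

```text
t: 6.05
tcp_pos: [0.475, -0.1815, 0.1792]
eef_rot: [180.0, 0.1, 100.0]
ft_force: [-0.5, -4.4, 0.0]
finger_gap: 0.001
grasp_force: 2.5
```

Emit:
step_arm --pt "1 0 0 0" --pt "1 0 0 0" --pt "0 0 0 0"

```text
t: 6.3
tcp_pos: [0.4749, -0.1812, 0.1797]
eef_rot: [179.9, 0.2, 100.0]
ft_force: [-0.0, -14.0, 4.6]
finger_gap: 0.001
grasp_force: 7.1
```

Contact is where I predicted (TCP y≈-0.182). Next I follow the pin's arc.

Emit:
step_arm --pt "1.5 0 -4 0" --pt "2 0 -5 0" --pt "3 0 -6 0" --pt "3.5 0 -6 0" --pt "4 0 -6 0"

```text
t: 6.72
tcp_pos: [0.4722, -0.1663, 0.2066]
eef_rot: [180.0, 0.1, 100.0]
ft_force: [-0.2, -7.4, 2.3]
finger_gap: 0.001
grasp_force: 3.8
```

Emit:
step_arm --pt "4 0 -5.5 0" --pt "4.5 0 -5.5 0" --pt "4.5 0 -5 0" --pt "5 0 -5 0" --pt "5 0 -4.5 0" --pt "5.5 0 -4 0" --pt "5.5 0 -4 0" --pt "5.5 0 -3.5 0" --pt "6 0 -3.5 0" --pt "6 0 -3 0"

```text
t: 7.55
tcp_pos: [0.4628, -0.1145, 0.2499]
eef_rot: [-180.0, 0.0, 100.0]
ft_force: [-3.1, -4.8, 5.2]
finger_gap: -0.003
grasp_force: 2.8
```

Emit:
step_arm --pt "6.5 0 -2.7 0" --pt "6.5 0 -2.5 0" --pt "7 0 -2.2 0" --pt "7 0 -2 0" --pt "7 0 -1.5 0" --pt "7.2 0 -1 0" --pt "7.4 0 -0.5 0" --pt "7.4 0 0 0" --pt "7.4 0 0 0" --pt "7.4 0 0 0"

```text
t: 8.38
tcp_pos: [0.4506, -0.0438, 0.2619]
eef_rot: [180.0, -0.0, 100.1]
ft_force: [-0.2, -0.5, 0.0]
finger_gap: -0.001
grasp_force: 0.4
```

Emit:
step_arm --pt "7 0 1 0" --pt "7 0 1.5 0" --pt "7 0 2 0" --pt "7 0 2 0" --pt "7 0 2.3 0"

```text
t: 8.8
tcp_pos: [0.4444, -0.0093, 0.253]
eef_rot: [-180.0, -0.0, 100.1]
ft_force: [-4.1, 1.3, 10.7]
finger_gap: -0.002
grasp_force: 5.5
```

Run:
```python
from h import *
d=grab('wrist','w3'); s=grab('scene','s4')
o=r.get_obs(); print(o['tcp_pos'],o['ft_force'])
a=np.array(d['image'])[90:290,230:430,::-1]; b=np.array(s['image'])[130:270,290:430,::-1]
cv2.imwrite('pics/z5.png',np.hstack([cv2.resize(x,(400,400),interpolation=2) for x in(a,b)]))
```

```text
[ 0.44426781 -0.00855116  0.25282187] [-3.79036748  2.0036889   7.8203524 ]
```

View pics/z5.png

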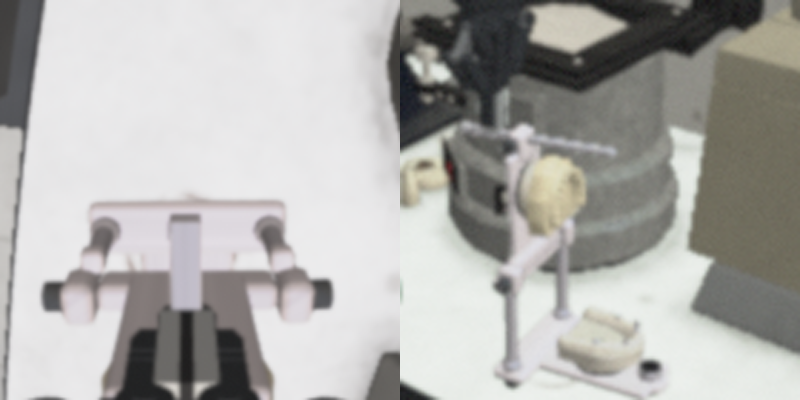

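The frame stands at about 90° with the fingertips on the pin's front face. I'll push it over and lift clear.

Emit:
step_arm --pt "6 0 2 0" --pt "6 0 2.3 0" --pt "6 0 2.5 0" --pt "6 0 2.7 0" --pt "6 0 3 0" --pt "5 0 3 0" --pt "5 0 3.5 0" --pt "6 0 -25 0" --pt "2 0 -30 0" --pt "0 0 -30 0"

```text
t: 9.73
tcp_pos: [0.4358, 0.0374, 0.3197]
eef_rot: [-179.9, 0.0, 100.1]
ft_force: [0.7, 1.2, 1.1]
finger_gap: 0.003
grasp_force: 0.0
```

Emit:
step_arm --pt "0 0 -15 0" --pt "0 0 0 0" --pt "0 0 0 0" --pt "0 0 0 0" --pt "0 0 0 0" --pt "0 0 0 0"

```text
t: 10.23
tcp_pos: [0.436, 0.037, 0.3333]
eef_rot: [-179.9, 0.0, 100.0]
ft_force: [-0.2, 0.5, 0.2]
finger_gap: -0.001
grasp_force: 0.0
```

Run:
```python
from h import *
d=grab('top','t5'); s=grab('scene','s5')
o=r.get_obs(); print(o['tcp_pos'],o['ft_force'])
b=np.array(s['image'])[190:270,300:400,::-1];a=np.array(d['image'])[170:250,330:430,::-1]
cv2.imwrite('pics/z6.png',np.hstack([cv2.resize(x,(400,320),interpolation=2) for x in(a,b)]))
```

```text
[0.43609091 0.03693307 0.33358915] [ 0.50640535  0.20533827 -0.02467982]
```

View pics/z6.png

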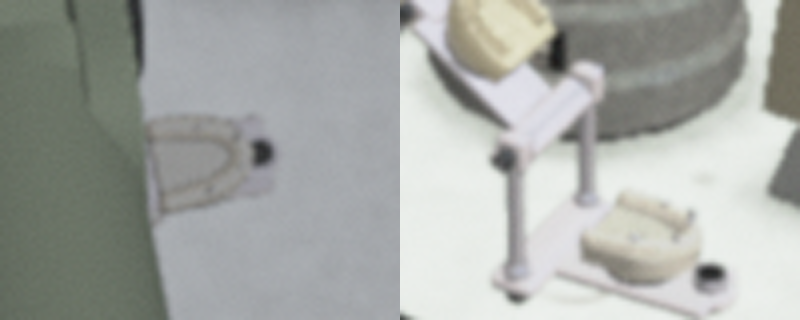

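The frame is open. In the scene view the post shows at about (372,243). I'll compare that with the four implant places.

Run:
```python
from h import *
s=pickle.load(open('pics/s5.pkl','rb'));t=pickle.load(open('pics/t5.pkl','rb'))
O=np.array([.461,-.105]);x=np.array([-.174,.985]);y=np.array([-.985,-.174])
for a,b in((-18,23.5),(-18,-23.5),(-42.5,11),(-42.5,-11)):
    p=O+x*a/1e3+y*b/1e3
    for z in(.055,.066):
        u=proj(s,[*p,z]);w=proj(t,[*p,z]);print(a,b,np.round(p,4),z,'zoomS',np.round([400+(u[0]-300)*4,(u[1]-190)*4]),'zoomT',np.round([(w[0]-330)*4,(w[1]-170)*4]))
```

```text
-18 23.5 [ 0.441  -0.1268] 0.055 zoomS [629. 236.] zoomT [211. 188.]
-18 23.5 [ 0.441  -0.1268] 0.066 zoomS [629. 222.] zoomT [213. 186.]
-18 -23.5 [ 0.4873 -0.1186] 0.055 zoomS [661. 202.] zoomT [199. 123.]
-18 -23.5 [ 0.4873 -0.1186] 0.066 zoomS [662. 188.] zoomT [201. 121.]
-42.5 11 [ 0.4576 -0.1488] 0.055 zoomS [672. 237.] zoomT [241. 165.]
-42.5 11 [ 0.4576 -0.1488] 0.066 zoomS [672. 223.] zoomT [244. 163.]
-42.5 -11 [ 0.4792 -0.1449] 0.055 zoomS [687. 221.] zoomT [236. 135.]
-42.5 -11 [ 0.4792 -0.1449] 0.066 zoomS [687. 206.] zoomT [238. 133.]
```

The post matches the place (-42.5,-11), at about (0.479,-0.145). I'll go above it and check from near.

Emit:
step_arm --pt "-12 1 0 0" --pt "-22 1 0 0" --pt "-25 1 0 0" --pt "-25 2 0 0" --pt "-25 2 0 0" --pt "-25 2 0 0" --pt "-25 2 0 0" --pt "-18 0 0 0" --pt "-10 0 0 0" --pt "0 0 0 0"

```text
t: 11.17
tcp_pos: [0.4796, -0.147, 0.3338]
eef_rot: [-180.0, 0.0, 99.9]
ft_force: [-0.0, -0.1, 0.3]
finger_gap: -0.001
grasp_force: 0.0
```

Emit:
step_arm --pt "0 0 0 -1" --pt "0 0 0 -1" --pt "0 0 0 -1" --pt "0 0 0 -1" --pt "0 0 0 -1" --pt "0 0 0 -1" --pt "0 0 0 -1" --pt "0 0 0 -1" --pt "0 0 0 -1" --pt "0 0 0 -1"

```text
t: 12.0
tcp_pos: [0.4797, -0.1438, 0.334]
eef_rot: [180.0, -0.0, 160.4]
ft_force: [-0.1, -0.2, 0.1]
finger_gap: 0.001
grasp_force: 0.0
```

Emit:
step_arm --pt "0 0 12 0" --pt "0 0 25 0" --pt "0 0 25 0" --pt "0 0 25 0" --pt "0 0 25 0" --pt "0 0 25 0" --pt "0 0 20 0" --pt "0 0 10 0" --pt "0 0 0 0" --pt "0 0 0 0"

```text
t: 12.83
tcp_pos: [0.4799, -0.1447, 0.1675]
eef_rot: [180.0, -0.0, 160.1]
ft_force: [0.2, -0.6, -0.4]
finger_gap: -0.001
grasp_force: 0.0
```

Run:
```python
from h import *
d=grab('wrist','w6'); s=grab('scene','s6'); t=grab('top','t6')
o=r.get_obs(); print(o['tcp_pos'],o['eef_rot'],o['ft_force'],o['q'])
a=np.array(d['image'])[130:330,220:420,::-1]; b=np.array(s['image'])[180:280,310:410,::-1]
cv2.imwrite('pics/z7.png',np.hstack([cv2.resize(x,(400,400),interpolation=2) for x in(a,b)]))
```

```text
[ 0.4803535  -0.14510179  0.16827075] [1.79969361e+02 1.01268836e-01 1.60066278e+02] [-0.07329369 -0.51554    -0.14999824] [ -5.14487299  26.78882688  20.09819179 115.31207866 -13.95376066
  40.05767837  93.76205657]
```

View pics/z7.png

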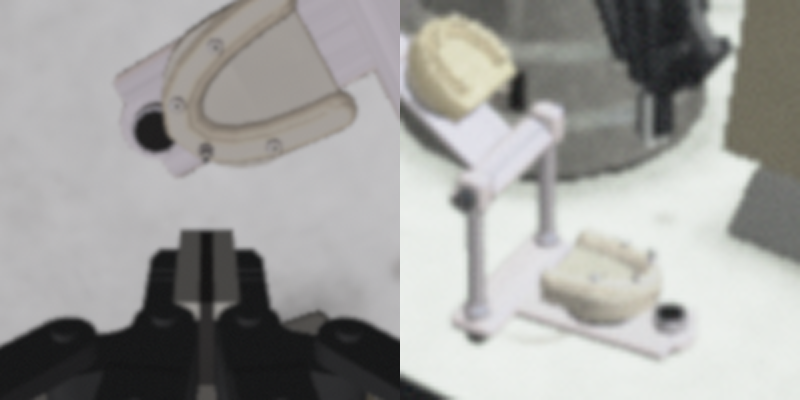

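Run:
```python
from h import *
d=pickle.load(open('pics/w6.pkl','rb'));s=pickle.load(open('pics/s6.pkl','rb'))
C=[fonz(d,220+u/2,130+v/2,z)[:2] for u,v,z in((215,46,.058),(274,147,.058),(178,103,.058),(206,152,.066))]
print(np.round(C,4))
M=np.array([(-18,23.5),(-18,-23.5),(-42.5,11),(-42.5,-11)])/1e3
# rigid fit
C=np.array(C);a=M-M.mean(0);b=C-C.mean(0)
th=np.arctan2((a[:,0]*b[:,1]-a[:,1]*b[:,0]).sum(),(a*b).sum());R=np.array([[np.cos(th),-np.sin(th)],[np.sin(th),np.cos(th)]])
F=a@R.T+C.mean(0);print(np.degrees(th),np.round(F,4))
u=(310+(651-400)/4,180+252/4);print('scene post top',onz(s,*u,.066),tri(ray(s,*u),fray(d,220+206/2,130+152/2)))
```

```text
[[ 0.4418 -0.128 ]
 [ 0.4881 -0.1195]
 [ 0.4581 -0.1491]
 [ 0.4782 -0.1448]]
99.8576279346714 [[ 0.4413 -0.1273]
 [ 0.4876 -0.1193]
 [ 0.4578 -0.1493]
 [ 0.4795 -0.1455]]
scene post top [ 0.47557427 -0.15084309  0.066     ] (array([ 0.48062668, -0.14612453,  0.06108288]), np.float64(0.002146711552875414))
```

Emit:
step_arm --pt "0.7 0 8 0" --pt "0 0 12 0" --pt "0 0 12 0" --pt "0 0 12 0" --pt "0 0 10 0" --pt "0 0 8 0" --pt "0 0 5 0" --pt "0 0 3 0" --pt "0 0 2 0" --pt "0 0 0 0"

```text
t: 13.82
tcp_pos: [0.4791, -0.145, 0.095]
eef_rot: [-180.0, 0.0, 160.1]
ft_force: [-0.2, 0.2, -0.6]
finger_gap: 0.001
grasp_force: 0.0
```

Run:
```python
from h import *
d=grab('wrist','w7'); s=grab('scene','s7')
o=r.get_obs(); print(o['tcp_pos'],o['eef_rot'],o['ft_force'])
a=np.array(d['image'])[130:330,220:420,::-1]; b=np.array(s['image'])[180:280,310:410,::-1]
cv2.imwrite('pics/z8.png',np.hstack([cv2.resize(x,(400,400),interpolation=2) for x in(a,b)]))
```

```text
[ 0.47922501 -0.14502085  0.09540574] [1.79995713e+02 2.52823497e-02 1.60053056e+02] [ 0.60023945 -0.01515507  0.12263535]
```

View pics/z8.png

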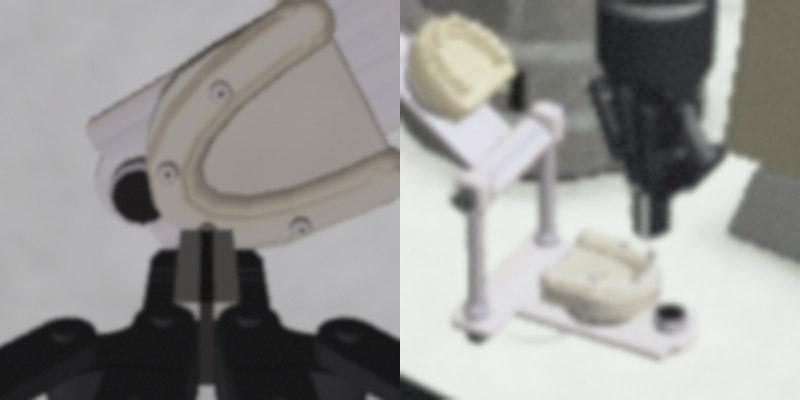

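The fingertips hang just above the post, with its tip peeking out at (207,228) in the wrist crop, and no force reads. I'll hold for about 2.5 s or more, then hand in.

Emit:
step_arm --pt "0 0 0 0" --pt "0 0 0 0" --pt "0 0 0 0" --pt "0 0 0 0" --pt "0 0 0 0" --pt "0 0 0 0" --pt "0 0 0 0" --pt "0 0 0 0" --pt "0 0 0 0" --pt "0 0 0 0"

```text
t: 14.75
tcp_pos: [0.4791, -0.145, 0.0951]
eef_rot: [-180.0, 0.0, 160.1]
ft_force: [-0.2, 0.6, 0.3]
finger_gap: -0.0
grasp_force: 0.0
```

Emit:
step_arm --pt "0 0 0 0" --pt "0 0 0 0" --pt "0 0 0 0" --pt "0 0 0 0" --pt "0 0 0 0" --pt "0 0 0 0" --pt "0 0 0 0" --pt "0 0 0 0" --pt "0 0 0 0" --pt "0 0 0 0"

```text
t: 15.58
tcp_pos: [0.4791, -0.1449, 0.0951]
eef_rot: [-180.0, -0.0, 160.1]
ft_force: [0.9, 0.2, -0.2]
finger_gap: -0.002
grasp_force: 0.0
```

Emit:
step_arm --pt "0 0 0 0" --pt "0 0 0 0" --pt "0 0 0 0" --pt "0 0 0 0" --pt "0 0 0 0" --pt "0 0 0 0" --pt "0 0 0 0" --pt "0 0 0 0" --pt "0 0 0 0" --pt "0 0 0 0"

```text
t: 16.42
tcp_pos: [0.4791, -0.145, 0.0951]
eef_rot: [-180.0, -0.0, 160.1]
ft_force: [-0.7, -0.5, -1.0]
finger_gap: -0.0
grasp_force: 0.0
```

```bash
python3 -c "
from workcell import r
print(r.job_done())"
```

```text
the job is handed in; nothing more can be done
None
```

The job is handed in at about 16 s: the upper frame was pushed open without gripping the pin, and the closed fingertips held about 1 cm above the tall post for 2.5 s and are still there, touching nothing.

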